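# Screw the cap onto the amber jar without crossing its thread

## Task

Take the steel screw cap by its wooden knob, set it on the open neck of the amber jar standing in the wooden ring, and screw it down clockwise until it is fully home. The thread start is hidden and the cap goes on only one way round: feel for it gently, and if the cap binds early the thread is crossed, so do not force it but back off, lift, and start again the other way round. Leave the cap screwed home and let go of it, with the other things on the shelf left where they are.

Things in the scene. Friction and masses are not known exactly. Their poses are not given: they have to be found in the camera images.
- cap: Round steel screw cap with a six-sided wooden knob, 0.10 to 0.21 kg, skirt-down on the shelf. Origin: centre of the skirt's lower edge, z up. Skirt 61 mm across at its flared lower edge, 58 mm above; flat top 22 mm and knob top 52 mm above the origin. Inside, a central pilot plug 23 mm across with a conical tip (17 mm) reaches down to 1.5 mm above the origin; it enters the jar's mouth.
- knob (a point): Grip point on the cap's axis, 44 mm above the cap's origin, axes as the cap's. The knob is a hexagonal prism 34 mm across flats, 30 mm high (from 22 mm below to 8 mm above this point); two of its flats face the cap's +x and -x, the others follow every 60 degrees.
- lugs (a point): Point on the cap's axis level with the undersides of its two inner lugs, 5 mm above the cap's origin. Lugs inside the skirt: 6 mm wide, 3.5 mm high; a long one reaching to 17.5 mm from the axis on the cap's +x side, a short one reaching to 21 mm from the axis on its -x side.
- jar: Open amber glass jar, 76 mm across, in a fixed wooden ring (100 mm across, 26 mm high). Origin: centre of its base, z up; shoulder at 80 mm, neck top at 101.6 mm, mouth 24.4 mm wide. It cannot turn or shift sideways; its springy foot gives 1 mm per 3 N pressed down (9 mm at most). The cap must not bear on the jar, down or sideways, with over 45 N, all contacts added up.
- crest (a point): Point on the jar's axis level with the top of its thread crest (48 mm across), 99 mm above the jar's origin. Cap lugs that have not found the starts ride on this level. The crest has two like gaps, half a turn apart, 42 degrees wide, the starts, at an angle unrelated to the jar's axes; turned under light pressure the cap drops 7 mm when its lugs come within about 10 degrees of them.
- starts (a point): Axis point level with the lugs after the drop, 92 mm above the jar's origin. Both ways round the cap drops alike. The right way it then turns on; the wrong way it binds within 40 degrees of clockwise turn against a springy bur (1.2 N m per rad) and stays at this height: turn back into the gap, whose other side is springy too (1 N m per rad), lift 9 mm or more, turn 180 degrees, start again.
- home (a point): Where the cap's origin lies when fully home: on the jar's axis, 83.5 mm above the jar's origin (lugs 3.5 mm below the starts). From the drop it gets there by 75 to 110 degrees of clockwise turn seen from above, following the thread down under light pressure (about 5 N) to a stop that firms up springily (1 N m per rad, solid after 0.28 rad): 0.2 N m is enough.
- ramekin: White ceramic ramekin, 90 mm across, 45 mm high; bystander. Origin: centre of its underside.
- silicone_lid: Blue silicone lid lying flat, 100 mm across, 5 mm thick with a 19 mm high knob; bystander. Origin: centre of its underside.
- spare_jar: Second amber jar, closed, 72 mm across, 110 mm high; bystander. Origin: centre of its underside.
- spice_box: Round steel spice box with inner cups, 190 mm across, 55 mm high; bystander. Origin: centre of its underside.
- mill: Dark wooden pepper mill, 56 mm across, 105 mm high; bystander. Origin: centre of its underside.
- spoon: Wooden spoon 170 mm long lying on the shelf; bystander.
Things that resemble listed ones, but are neither listed nor needed, are in the scene too. Leave any blue or yellow look-alike of the cap alone.

How it is judged:
On the way:
1. the cap is set over the jar's neck, its skirt around the top of it (horizontal distance between cap and jar below 0.005 m and z of cap in the frame of jar between 0.08 and 0.1 m).
At the end, for the whole second after the job is handed in: The cap sits level (within 4 degrees) and central (3 mm) on the jar's neck, screwed home: its origin less than 85.2 mm above the jar's origin (home is 83.5 mm), at rest and let go (z of cap in the frame of jar between 0.08 and 0.0852 m and horizontal distance between cap and jar below 0.003 m and angle between cap's own z axis and vertical below 0.07 rad and linear speed of cap below 0.02 m/s and contact force between cap and the fingers below 0.1 N); the robot touches nothing.
It fails at once if the cap is forced: more than 45 N between cap and jar, all contacts added up (contact force between cap and jar above 45 N).
It fails at once if a bystander is pushed more than 3 cm away (distance of any of ramekin, silicone_lid, spare_jar, spice_box, mill, spoon from where it was at the start of the episode above 0.03 m).
It also fails if it takes over 72 s, if anything falls off the work surface, if the arm or the gripper's body presses on something with over 40 N, if the wrist force passes 120 N, or if a joint passes its speed limit or range.

## Robot

A 6-joint arm with a two-finger parallel gripper is mounted at the origin on the work surface. World frame = base frame: x ahead of the robot, y to its left, z up, the work surface at z = 0. Lengths are in m, angles in rad, forces in N, time in s.
With the tool pointing down it reaches from about 0.3 to 0.825 m from the base axis. Payload 5.4 kg.
Tool frame: the origin (TCP) lies midway between the tips of the shut fingers; the grasp point (between the pads) lies arm.grasp_offset behind it (arm.grasp_offset is the distance from the TCP to the grasp point, in m); z points along the fingers, y is the line along which they close (so a half turn about z gives the same grasp; the last joint's range is limited). The gripper opens to 92 mm and grips with 3 to 60 N. Pads are 20 mm wide; open, the fingers measure 128 mm over their backs; the gripper's body (75 mm by 189 mm) begins 69 mm behind the grasp point.
Start: joints at [1.031, 0.158, 1.597, -0, 1.386, -0.21], TCP at [0.186, 0.544, 0.191] pointing down, gripper open.
Joint ranges: [-2.91, 2.91], [-0.94, 2.29], [0.18, 2.7], [-1.29, 4.43], [0.17, 2.64], [-3, 3]. Speed limits (rad/s): [2.57, 2.57, 3.14, 3.14, 3.14, 3.14].

## Interface

Orientations are given as a unit quaternion [w, x, y, z].
In Python, from plant import arm gives the robot as it stands.
- The arm moves only by the tool play_rows, never from a script. Its argument "deltas" is a list of rows, each a list of 7 numbers: the turn, a rotation vector about the world's x, y, z in units of 8 degrees (1.0 is 8 degrees), then the shift along the world's x, y, z in units of 30 mm (1.0 is 30 mm), then the finger opening in mm, from 0 to 91.9. A call has 1 to 12 rows; each row is the pose to reach, as a shift and turn from the pose commanded when the call began; what a row does not reach only later rows make up. A row lasts 1/10 s, in which the tool goes at most 50 mm and 8.59 degrees, less where a joint would pass 70% of its speed; a pose out of reach is approached as far as the arm can. A call with a gripper value outside its range is refused whole. The fingers move at their own pace and stop on an object; "newtons" is the grip in N (left out, the last holds). Time passes only in rows, so rows that repeat a pose let the fingers close. It gives the time, the measured TCP pose, the force, the opening and the grip force at its end, in the units of the state.
- arm.observe(): the state, without advancing time (a new reading comes with each control period).
- arm.grab_frame(name): name is "scene" or "top" or "wrist"; returns (picture, depth): 480x640x3 uint8, red, green, blue; 480x640 float32, m along the optical axis (not along the pixel's ray), 0 where there is no reading.
- arm.camera_model(name): a dict with "mtx" (3x3 intrinsics, pixels), "T" (4x4, takes a point from camera to world coordinates). Camera axes: x right, y down, z forward; pixel columns grow to the right and rows downward; lengths in m; the calibration is good to about 2 mm. A picture is of the moment at which its call begins: read the wrist's pose just before it. camera_model takes no time and is no camera call; for the wrist camera it gives the pose at the moment of the call.
- arm.sign_off(): hands the job in; it is judged then, once.
The state is a dict: "time": time; "q": joint angles; "dq": joint speeds; "effort": joint torques, N m; "eef_pos": TCP position; "tcp_rot": TCP orientation; "contact_force": force on the tool from outside, world axes, zero at the start; "moment": the same for the moment, N m; "width": opening from 0.0 (shut) to 1.0 (fully open); "grip_force": force on a finger pad.
Only numpy, scipy, OpenCV 4.12 (cv2) and the standard library are available. Lean on these libraries where they do the work, as an engineer would, in place of code of your own. Each camera call takes 0.05 s, during which the arm holds its last target. There are 200 camera calls.

## Working session

There is one attempt and no reset: what is moved stays moved. The work goes in short steps, Python scripts to look and compute and a tool call to move; the robot and the scene stay as the last step left them, time stands still between calls to the robot, and variables do not carry over. Pictures are saved under pics/ and viewed, at most 10 in all, crops included, and the job is handed in when it is done.

Besides the shell and the picture viewer there is one more tool, called as name(argument=value, ...), one argument or row to a line, values as JSON. play_rows: Moves the arm, as the interface text tells. Its arguments: {"type":"object","properties":{"deltas":{"type":"array","items":{"type":"array","items":{"type":"number"}}},"newtons":{"type":"number"}},"required":["deltas"]}

```bash
mkdir -p pics; ls
python3 - <<'E'
from plant import arm
import cv2,numpy as np
s=arm.observe();print(s);print(arm.grasp_offset)
for n in("scene","top"):
    im,d=arm.grab_frame(n);cv2.imwrite(f"pics/{n}0.png",im[:,:,::-1]);np.savez(f"pics/{n}0.npz",im=im,d=d,**arm.camera_model(n));print(n,arm.camera_model(n))
E
```

```text
pics
{'time': 0.0, 'q': array([ 1.03092286e+00,  1.59048246e-01,  1.59820977e+00, -2.06534732e-05,
        1.38620401e+00, -2.10108434e-01]), 'dq': array([ 3.74243836e-04,  6.18175577e-04, -7.83416988e-05, -8.53633490e-04,
        8.56461407e-04, -3.97253273e-05]), 'effort': array([-5.63490412e-04, -3.85549986e+01, -3.22115314e+01,  7.02330563e-02,
        3.73864942e-02, -1.25641113e-04]), 'eef_pos': array([0.18587886, 0.54342426, 0.19043067]), 'tcp_rot': array([-3.32897042e-04,  1.64134490e-01,  9.86437527e-01, -8.73451298e-04]), 'contact_force': array([-0.02718601,  0.33359569,  0.13190035]), 'moment': array([ 0.01463267,  0.0007332 , -0.03300928]), 'grip_force': 0.0, 'width': 1.0005659374702807}
0.0187
scene {'mtx': array([[466.94702807,   0.        , 325.45154599],
       [  0.        , 466.94702807, 233.29805226],
       [  0.        ,   0.        ,   1.        ]]), 'T': array([[-0.43568158,  0.63846138, -0.6344672 ,  1.16247197],
       [ 0.89987517,  0.32474519, -0.29114471,  0.28805577],
       [ 0.02015552, -0.69778766, -0.71602104,  0.77067661],
       [ 0.        ,  0.        ,  0.        ,  1.        ]])}
top {'mtx': array([[539.65431029,   0.        , 319.77485128],
       [  0.        , 539.65431029, 241.34894834],
       [  0.        ,   0.        ,   1.        ]]), 'T': array([[ 0.01048257, -0.98459682,  0.17452567,  0.38211895],
       [-0.999836  , -0.01289824, -0.01271286,  0.029038  ],
       [ 0.01476812, -0.17436379, -0.98457055,  1.13985247],
       [ 0.        ,  0.        ,  0.        ,  1.        ]])}
```

View pics/scene0.png

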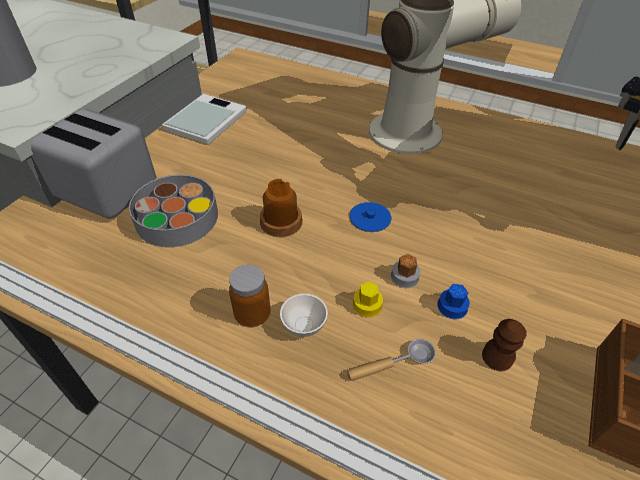

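View pics/top0.png

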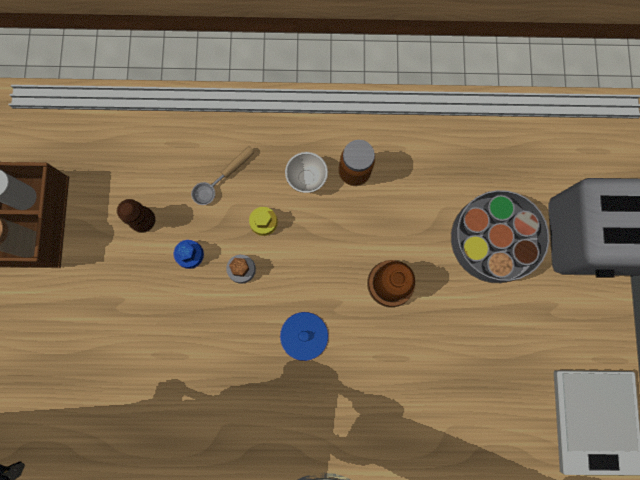

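The scene view shows the cap (steel, wooden knob) at about (405,268) and the jar in its ring at (281,207). In the top view they are at (240,268) and (393,283). I'll measure both from the depth and colour masks.

```bash
cat > h.py <<'E'
import numpy as np,cv2
def load(n):
    z=np.load(f"pics/{n}.npz");return z["im"],z["d"],z["mtx"],z["T"]
def cloud(d,K,T):
    v,u=np.mgrid[:480,:640];P=np.stack([(u-K[0,2])/K[0,0]*d,(v-K[1,2])/K[1,1]*d,d],-1)
    return P@T[:3,:3].T+T[:3,3]
def ray(uv,z,K,T):
    r=T[:3,:3]@np.linalg.solve(K,[uv[0],uv[1],1]);return T[:3,3]+r*(z-T[2,3])/r[2]
E
python3 - <<'E'
from h import *
for n,cb,jb in(("top0",(210,238,270,300),(360,255,425,310)),("scene0",(385,250,425,292),(255,172,307,240))):
    im,d,K,T=load(n);P=cloud(d,K,T)
    for nm,b in(("cap",cb),("jar",jb)):
        s=np.s_[b[1]:b[3],b[0]:b[2]];p=P[s].reshape(-1,3);c=im[s].reshape(-1,3)
        p=p[d[s].ravel()>0]
        print(n,nm,"zmax",np.sort(p[:,2])[-8:].round(4), "table",np.percentile(p[:,2],5).round(4))
        for lo,hi in((.003,.015),(.017,.026),(.03,.048),(.048,.06),(.06,.08),(.085,.095),(.097,.108)):
            q=p[(p[:,2]>lo)&(p[:,2]<hi)]
            if len(q)>5:
                (cx,cy),r=cv2.minEnclosingCircle(q[:,:2].astype(np.float32));print("  ",lo,hi,len(q),q.mean(0).round(4),"circ",round(cx,4),round(cy,4),round(r,4))
im=load("top0")[0]
a=cv2.resize(im[230:310,200:280],None,fx=5,fy=5,interpolation=cv2.INTER_CUBIC);b=cv2.resize(im[243:323,353:433],None,fx=5,fy=5,interpolation=cv2.INTER_CUBIC)
cv2.imwrite("pics/crop0.png",np.hstack([a,b])[:,:,::-1])
E
```

```text
top0 cap zmax [0.0581 0.0581 0.0581 0.0587 0.0588 0.0588 0.0588 0.0608] table -0.0019
   0.003 0.015 772 [0.5242 0.1811 0.0045] circ 0.5257 0.1842 0.0882
   0.017 0.026 266 [0.5187 0.178  0.0235] circ 0.5218 0.1808 0.0294
   0.03 0.048 29 [0.5129 0.1704 0.0391] circ 0.5198 0.1773 0.0193
   0.048 0.06 250 [0.5214 0.1801 0.0541] circ 0.5216 0.1802 0.0189
top0 jar zmax [0.1185 0.1185 0.1186 0.1189 0.1191 0.1192 0.1197 0.1206] table -0.0013
   0.003 0.015 539 [ 0.4981 -0.1355  0.0053] circ 0.5 -0.1407 0.0871
   0.017 0.026 159 [ 0.4821 -0.1159  0.0234] circ 0.4945 -0.1339 0.0485
   0.03 0.048 81 [ 0.4772 -0.1166  0.0352] circ 0.4941 -0.134 0.0469
   0.048 0.06 26 [ 0.4776 -0.109   0.0537] circ 0.4858 -0.1233 0.0348
   0.06 0.08 70 [ 0.4838 -0.1114  0.0719] circ 0.4951 -0.1344 0.0381
   0.085 0.095 482 [ 0.4923 -0.1313  0.0912] circ 0.4941 -0.1354 0.0366
   0.097 0.108 97 [ 0.4909 -0.133   0.1025] circ 0.494 -0.1345 0.0303
scene0 cap zmax [0.0555 0.0555 0.0556 0.0556 0.0557 0.0557 0.0558 0.056 ] table -0.0014
   0.003 0.015 154 [0.5339 0.1822 0.0075] circ 0.5004 0.1768 0.0642
   0.017 0.026 252 [0.5331 0.1825 0.0228] circ 0.5222 0.1807 0.0295
   0.03 0.048 103 [0.5336 0.1824 0.0393] circ 0.5223 0.1807 0.0198
   0.048 0.06 214 [0.5228 0.181  0.0529] circ 0.5207 0.1804 0.0197
scene0 jar zmax [0.1151 0.1153 0.1153 0.1154 0.1155 0.1158 0.1161 0.1166] table -0.0017
   0.003 0.015 203 [ 0.5064 -0.1255  0.0081] circ 0.4306 -0.1626 0.1205
   0.017 0.026 238 [ 0.5171 -0.1185  0.023 ] circ 0.496 -0.1334 0.0483
   0.03 0.048 191 [ 0.5194 -0.1195  0.0395] circ 0.4999 -0.1317 0.0368
   0.048 0.06 126 [ 0.519  -0.118   0.0542] circ 0.5016 -0.1297 0.0364
   0.06 0.08 228 [ 0.5184 -0.1195  0.0704] circ 0.497 -0.1338 0.0383
   0.085 0.095 280 [ 0.5085 -0.1263  0.0909] circ 0.4966 -0.1334 0.0355
   0.097 0.108 108 [ 0.501  -0.1322  0.1029] circ 0.4964 -0.1334 0.0233
```

View pics/crop0.png

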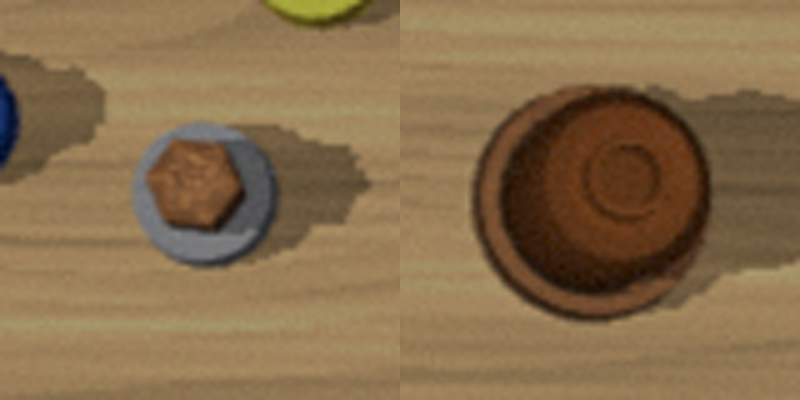

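The crops show the hexagonal knob centred at about (240,267) in the top view and the jar mouth at about (397,279). The two views agree to about 2 mm: cap (0.5217, 0.1805), jar (0.4955, -0.134). The jar base is about 10 mm above the shelf. Next is a close wrist view for the hex angle.

play_rows(
  deltas=[
    [0, 0, 0, 9.8, -12.1, 1.5, 60],
    [0, 0, 0, 9.8, -12.1, 1.5, 60],
    [0, 0, 0, 9.8, -12.1, 1.5, 60],
    [0, 0, 0, 9.8, -12.1, 1.5, 60],
    [0, 0, 0, 9.8, -12.1, 1.5, 60],
    [0, 0, 0, 9.8, -12.1, 1.5, 60],
    [0, 0, 0, 9.8, -12.1, 1.5, 60],
    [0, 0, 0, 9.8, -12.1, 1.5, 60],
    [0, 0, 0, 9.8, -12.1, 1.5, 60],
    [0, 0, 0, 9.8, -12.1, 1.5, 60],
    [0, 0, 0, 9.8, -12.1, 1.5, 60],
    [0, 0, 0, 9.8, -12.1, 1.5, 60],
  ],
)

```text
time: 1.3
eef_pos: [0.4797, 0.1812, 0.2359]
tcp_rot: [-0.001, 0.164, 0.986, 0.0]
contact_force: [0.0, -0.3, -0.8]
width: 0.656
grip_force: 0.0
```

```bash
cat > snap.py <<'E'
import sys
from plant import arm
from h import *
n=sys.argv[1];s=arm.observe();c=arm.camera_model("wrist");im,d=arm.grab_frame("wrist")
cv2.imwrite(f"pics/{n}.png",im[:,:,::-1]);np.savez(f"pics/{n}.npz",im=im,d=d,**c)
R=c["T"];print("q",s["q"].round(3),"tcp",s["eef_pos"].round(4),s["tcp_rot"].round(4),"cam",R[:3,3].round(3),R[:3,2].round(2),"f",c["mtx"][0,0])
for nm,p in(("cap",(.5217,.1805,.052)),("jar",(.4955,-.134,.1116))):
    q=c["mtx"]@(R[:3,:3].T@(np.array(p)-R[:3,3]));print(nm,(q[:2]/q[2]).round(0),q[2].round(3))
E
python3 snap.py w1
```

```text
q [ 1.250e-01 -3.200e-02  1.708e+00  1.000e-03  1.466e+00 -1.116e+00] tcp [0.4797 0.1812 0.2359] [-7.000e-04  1.645e-01  9.864e-01  1.000e-04] cam [0.411 0.205 0.429] [ 0.25 -0.08 -0.97] f 352.48726398890403
cap [335. 245.] 0.393
jar [ 33. 336.] 0.356
```

```bash
cat > knob.py <<'E'
import sys
from h import *
im,d,K,T=load(sys.argv[1]);u,v=map(int,sys.argv[2:4])
x0,y0=u-60,v-60;c=im[y0:y0+120,x0:x0+120];hsv=cv2.cvtColor(c,cv2.COLOR_RGB2HSV)
P=cloud(d,K,T)[y0:y0+120,x0:x0+120]
top=((P[...,2]>.046)&(P[...,2]<.066)&(hsv[...,1]>70)).astype(np.uint8)*255
top=cv2.morphologyEx(top,cv2.MORPH_OPEN,np.ones((3,3)))
ct=max(cv2.findContours(top,0,cv2.CHAIN_APPROX_NONE)[0],key=cv2.contourArea)[:,0]+[x0,y0]
W=np.array([ray(p,.052,K,T)[:2] for p in ct]);
(cx,cy),r=cv2.minEnclosingCircle(W.astype(np.float32));print("knob centre",cx,cy,r,"area",cv2.contourArea(W.astype(np.float32))*1e6,"expect",.866*34**2)
m=cv2.moments(W.astype(np.float32));ce=np.array([m["m10"],m["m01"]])/m["m00"];print("centroid",ce)
a=np.arange(0,60,1.)
w=[np.ptp(W@[np.cos(t),np.sin(t)]) for t in np.radians(a)]
ws=[sum(np.ptp(W@[np.cos(t+k),np.sin(t+k)]) for k in np.radians([0,60,120]))/3 for t in np.radians(a)]
i=int(np.argmin(ws));print("flat normal deg",a[i],"width",ws[i],"max",max(ws),"at",a[int(np.argmax(ws))])
z=P[...,2];s=(z>.018)&(z<.027);q=P[s][:,:2];(cx,cy),r=cv2.minEnclosingCircle(q.astype(np.float32));print("skirt",cx,cy,r)
print("zmed top",np.median(z[top>0]))
E
python3 knob.py w1 335 245
python3 - <<'E'
from h import *
im=load("w1")[0];cv2.imwrite("pics/crop1.png",cv2.resize(im[175:315,265:405],None,fx=4,fy=4,interpolation=cv2.INTER_CUBIC)[:,:,::-1])
E
```

```text
knob centre 0.521065354347229 0.17953190207481384 0.020007718354463577 area 972.5624442427084 expect 1001.096
centroid [0.52118419 0.1799092 ]
flat normal deg 55.0 width 0.03454020931554098 max 0.03854144987498403 at 25.0
skirt 0.5470602512359619 0.1619497835636139 0.060017332434654236
zmed top 0.0522827313017481
```

View pics/crop1.png

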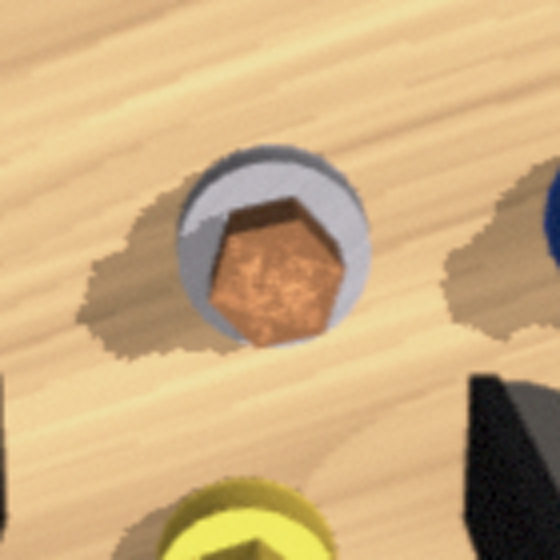

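The wrist crop shows the knob face at about (335,245) in the full frame. The measured hexagon matches its given size (34.5 mm across flats, top at 52 mm). Its flat normals point at 55° + 60°k, and its centre is (0.5212, 0.1798). I'll turn −16°, descend and grip.

play_rows(
  deltas=[
    [0, 0, -1, 1.37, -0.04, -1.5, 56],
    [0, 0, -2, 1.37, -0.04, -3, 56],
    [0, 0, -2, 1.37, -0.04, -4, 56],
    [0, 0, -2, 1.37, -0.04, -5, 56],
    [0, 0, -2, 1.37, -0.04, -5.6, 56],
    [0, 0, -2, 1.37, -0.04, -6.2, 56],
    [0, 0, -2, 1.37, -0.04, -6.7, 56],
    [0, 0, -2, 1.37, -0.04, -6.95, 56],
    [0, 0, -2, 1.37, -0.04, -6.95, 56],
    [0, 0, -2, 1.37, -0.04, -6.95, 56],
  ],
)

```text
time: 2.35
eef_pos: [0.5217, 0.1802, 0.0286]
tcp_rot: [0.0, 0.3, 0.954, 0.0]
contact_force: [0.3, -0.5, 1.0]
width: 0.608
grip_force: 0.0
```

play_rows(
  deltas=[
    [0, 0, 0, 0, 0, 0, 20],
    [0, 0, 0, 0, 0, 0, 20],
    [0, 0, 0, 0, 0, 0, 20],
    [0, 0, 0, 0, 0, 0, 20],
    [0, 0, 0, 0, 0, 0, 20],
    [0, 0, 0, 0, 0, 0, 20],
    [0, 0, 0, 0, 0, 0, 20],
    [0, 0, 0, 0, 0, 0, 20],
  ],
  newtons=40,
)

```text
time: 3.15
eef_pos: [0.5218, 0.1798, 0.0283]
tcp_rot: [0.0, 0.3, 0.954, 0.0]
contact_force: [0.1, -0.8, 4.6]
width: 0.344
grip_force: 39.7
```

Gripped at 39.7 N. Now I'll lift, carry the cap over near the jar while turning +64°, and view the jar with the wrist camera.

play_rows(
  deltas=[
    [0, 0, 0, 0, 0, 1, 20],
    [0, 0, 0, 0, 0, 2.5, 20],
    [0, 0, 0, 0, 0, 4, 20],
    [0, 0, 1, 0.2, -1, 5.5, 20],
    [0, 0, 2, 0.3, -2.2, 6.5, 20],
    [0, 0, 3, 0.4, -3.6, 7.4, 20],
    [0, 0, 4, 0.5, -5, 7.4, 20],
    [0, 0, 5, 0.6, -6.4, 7.4, 20],
    [0, 0, 6, 0.7, -7.8, 7.4, 20],
    [0, 0, 7, 0.8, -9, 7.4, 20],
    [0, 0, 8, 0.87, -9.5, 7.4, 20],
    [0, 0, 8, 0.87, -9.5, 7.4, 20],
  ],
)

```text
time: 4.35
eef_pos: [0.5468, -0.107, 0.2486]
tcp_rot: [-0.001, -0.25, 0.968, 0.001]
contact_force: [-0.3, 0.2, -1.5]
width: 0.346
grip_force: 39.7
```

play_rows(
  deltas=[
    [0, 0, 0, 0, 0, 0, 20],
    [0, 0, 0, 0, 0, 0, 20],
  ],
)

```text
time: 4.55
eef_pos: [0.5472, -0.1039, 0.2495]
tcp_rot: [-0.0, -0.251, 0.968, 0.0]
contact_force: [-0.7, -0.0, -0.4]
width: 0.345
grip_force: 39.7
```

```bash
python3 snap.py w2
```

```text
q [-0.405  0.079  1.569  0.     1.494 -2.483] tcp [ 0.5472 -0.1039  0.2495] [-3.000e-04 -2.508e-01  9.680e-01  5.000e-04] cam [ 0.483 -0.14   0.442] [ 0.23  0.13 -0.97] f 352.48726398890403
cap [539. 302.] 0.426
jar [322. 155.] 0.323
```

View pics/w2.png

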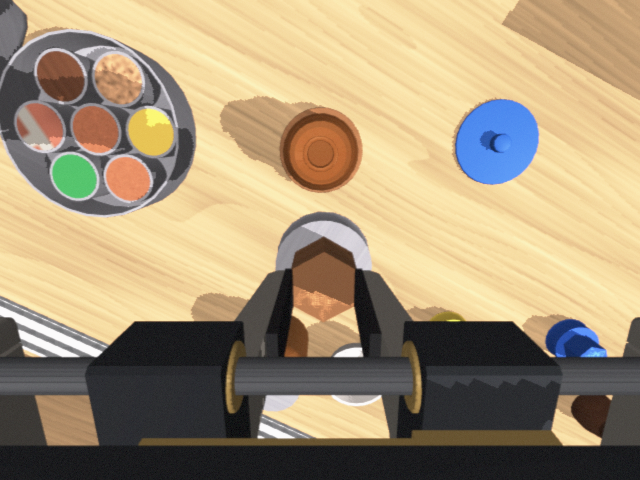

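The wrist picture shows the jar mouth at about (320,153) and the gripped cap at about (323,258), level and square in the fingers. I'll refine the jar axis from this view.

Run:
```python
from h import *
im,d,K,T=load("w2");P=cloud(d,K,T)
x0,y0=270,100;S=6
g=cv2.cvtColor(im[y0:200,x0:370],cv2.COLOR_RGB2GRAY);g=cv2.resize(g,None,fx=S,fy=S,interpolation=cv2.INTER_CUBIC)
def W(c,z):
    uv=((c[0]+.5)/S-.5+x0,(c[1]+.5)/S-.5+y0);p=ray(uv,z,K,T);dep=np.linalg.norm(p-T[:3,3]);return uv,p.round(4),(c[2]/S/352.5*(T[2,3]-z)).round(4)
for nm,rl,rh,z in(("mouth",60,100,.1116),("crest/neck",125,185,.11),("shoulder",190,235,.08),("ring",225,265,.026)):
    c=cv2.HoughCircles(cv2.GaussianBlur(g,(0,0),4),cv2.HOUGH_GRADIENT,1.2,5,param1=60,param2=20,minRadius=rl,maxRadius=rh)
    if c is not None:
        for k in c[0][:3]: print(nm,*W(k,z))
p=P[125:180,295:345].reshape(-1,3);z=p[:,2];print("z top band",np.median(z[(z>.104)]),np.percentile(z,[50,80,90,95,99]).round(4))
for lo,hi in((.104,.12),(.083,.098)):
    q=p[(z>lo)&(z<hi)];(cx,cy),r=cv2.minEnclosingCircle(q[:,:2].astype(np.float32));print(lo,len(q),cx,cy,r)
a=P[90:210,265:375].reshape(-1,3);q=a[(a[:,2]>.083)&(a[:,2]<.098)];(cx,cy),r=cv2.minEnclosingCircle(q[:,:2].astype(np.float32));print("shoulder",cx,cy,r,np.median(q[:,2]))
```

```text
shoulder (np.float32(323.68335), np.float32(147.48334)) [ 0.4892 -0.1353  0.08  ] 0.039
shoulder (np.float32(324.48334), np.float32(146.28334)) [ 0.4878 -0.1351  0.08  ] 0.0381
ring (np.float32(319.28333), np.float32(148.68333)) [ 0.4937 -0.1384  0.026 ] 0.0501
ring (np.float32(320.08334), np.float32(148.28334)) [ 0.4929 -0.1378  0.026 ] 0.0491
ring (np.float32(320.48334), np.float32(147.48334)) [ 0.4919 -0.1378  0.026 ] 0.0481
z top band 0.11163757900937571 [0.1056 0.1122 0.1135 0.1142 0.115 ]
0.104 1506 0.4952336549758911 -0.13579995930194855 0.023838389664888382
0.083 1129 0.49496471881866455 -0.13572236895561218 0.03537409380078316
shoulder 0.4950377643108368 -0.13587503135204315 0.03590184450149536 0.09178760333064198
```

play_rows(
  deltas=[
    [0, 0, 0, -0.8, -0.5, 0, 20],
    [0, 0, 0, -1.72, -1.05, -0.5, 20],
    [0, 0, 0, -1.72, -1.05, -1.5, 20],
    [0, 0, 0, -1.72, -1.05, -2.3, 20],
    [0, 0, 0, -1.72, -1.05, -3, 20],
    [0, 0, 0, -1.72, -1.05, -3.3, 20],
    [0, 0, 0, -1.72, -1.05, -3.3, 20],
    [0, 0, 0, -1.72, -1.05, -3.3, 20],
    [0, 0, 0, -1.72, -1.05, -3.3, 20],
    [0, 0, 0, -1.72, -1.05, -3.3, 20],
  ],
)

```text
time: 5.6
eef_pos: [0.4966, -0.137, 0.1521]
tcp_rot: [0.001, -0.251, 0.968, -0.001]
contact_force: [0.2, 0.5, -0.7]
width: 0.341
grip_force: 39.8
```

```bash
cat > st.py <<'E'
from plant import arm
s=arm.observe();print(s["time"],s["q"].round(3),s["eef_pos"].round(4),"F",s["contact_force"].round(2),"M",s["moment"].round(3),s["width"].round(3),s["grip_force"].round(1))
E
python3 st.py
```

```text
Traceback (most recent call last):
  File "st.py", line 2, in <module>
    s=arm.observe();print(s["time"],s["q"].round(3),s["eef_pos"].round(4),"F",s["contact_force"].round(2),"M",s["moment"].round(3),s["width"].round(3),s["grip_force"].round(1))
                                                                                                                                   ^^^^^^^^^^^^^^^^
AttributeError: 'float' object has no attribute 'round'
```

play_rows(
  deltas=[
    [0, 0, 0, -0.02, 0.03, -0.15, 20],
    [0, 0, 0, -0.02, 0.03, -0.3, 20],
    [0, 0, 0, -0.02, 0.03, -0.4, 20],
    [0, 0, 0, -0.02, 0.03, -0.45, 20],
    [0, 0, 0, -0.02, 0.03, -0.5, 20],
    [0, 0, 0, -0.02, 0.03, -0.5, 20],
  ],
)

```text
time: 6.2
eef_pos: [0.4951, -0.1358, 0.1357]
tcp_rot: [-0.0, -0.251, 0.968, 0.0]
contact_force: [0.5, 0.9, -1.6]
width: 0.343
grip_force: 39.8
```

```bash
sed -i 's/\["width"\].round(3)/["width"]/;s/\["grip_force"\].round(1)/["grip_force"]/' st.py; python3 st.py
```

```text
6.2 [-0.503  0.049  1.829 -0.     1.264 -2.582] [ 0.4951 -0.1358  0.1357] F [ 0.48  0.93 -1.65] M [ 0.063 -0.034 -0.029] 0.3430808072634579 39.78459970559925
```

play_rows(
  deltas=[
    [0, 0, 0, 0, 0, -0.05, 20],
    [0, 0, 0, 0, 0, -0.1, 20],
    [0, 0, 0, 0, 0, -0.1, 20],
  ],
)

```text
time: 6.5
eef_pos: [0.4951, -0.1357, 0.1327]
tcp_rot: [-0.0, -0.251, 0.968, 0.0]
contact_force: [0.4, -0.0, -1.0]
width: 0.342
grip_force: 39.8
```

```bash
python3 st.py
```

```text
6.5 [-0.503  0.052  1.832  0.     1.258 -2.582] [ 0.4951 -0.1357  0.1327] F [ 0.42 -0.05 -1.  ] M [0.056 0.034 0.006] 0.3422620617216654 39.78460425976664
```

The pilot plug has entered the mouth with no side load. I'll press on lightly.

play_rows(
  deltas=[
    [0, 0, 0, 0, 0, -0.05, 20],
    [0, 0, 0, 0, 0, -0.08, 20],
    [0, 0, 0, 0, 0, -0.08, 20],
  ],
)

```text
time: 6.8
eef_pos: [0.4951, -0.1358, 0.1303]
tcp_rot: [-0.0, -0.251, 0.968, 0.0]
contact_force: [0.2, 0.3, -1.4]
width: 0.347
grip_force: 39.8
```

```bash
python3 st.py
```

```text
6.8 [-0.503  0.055  1.834 -0.     1.253 -2.582] [ 0.4951 -0.1358  0.1303] F [ 0.16  0.3  -1.41] M [-0.016  0.009  0.025] 0.3468583595568144 39.78463865350932
```

play_rows(
  deltas=[
    [0, 0, 0, 0, 0, -0.03, 20],
    [0, 0, 0, 0, 0, -0.06, 20],
    [0, 0, 0, 0, 0, -0.06, 20],
  ],
)

```text
time: 7.1
eef_pos: [0.4951, -0.1358, 0.1285]
tcp_rot: [-0.0, -0.251, 0.968, 0.0]
contact_force: [-0.5, -0.0, -0.2]
width: 0.345
grip_force: 39.8
```

play_rows(
  deltas=[
    [0, 0, 0, 0, 0, -0.03, 20],
    [0, 0, 0, 0, 0, -0.05, 20],
    [0, 0, 0, 0, 0, -0.05, 20],
  ],
)

```text
time: 7.4
eef_pos: [0.4953, -0.1358, 0.1273]
tcp_rot: [0.0, -0.251, 0.968, -0.0]
contact_force: [0.4, -0.1, 0.2]
width: 0.344
grip_force: 39.8
```

play_rows(
  deltas=[
    [0, 0, 0, 0, 0, -0.03, 20],
    [0, 0, 0, 0, 0, -0.05, 20],
    [0, 0, 0, 0, 0, -0.05, 20],
  ],
)

```text
time: 7.7
eef_pos: [0.4954, -0.1359, 0.1261]
tcp_rot: [0.0, -0.251, 0.968, -0.0]
contact_force: [-1.1, 0.7, 2.7]
width: 0.342
grip_force: 39.8
```

```bash
python3 st.py
```

```text
7.7 [-0.503  0.06   1.838  0.     1.244 -2.582] [ 0.4954 -0.1359  0.1261] F [-1.09  0.74  2.71] M [ 0.221  0.183 -0.043] 0.3421637111622606 39.80565286707133
```

play_rows(
  deltas=[
    [0, 0, -0.5, 0, 0, -0.01, 20],
    [0, 0, -1, 0, 0, -0.02, 20],
    [0, 0, -1.5, 0, 0, -0.02, 20],
    [0, 0, -2, 0, 0, -0.02, 20],
    [0, 0, -2, 0, 0, -0.02, 20],
  ],
)

```text
time: 8.2
eef_pos: [0.4957, -0.1361, 0.1258]
tcp_rot: [0.001, -0.114, 0.993, -0.0]
contact_force: [0.2, -0.1, 3.8]
width: 0.344
grip_force: 39.8
```

```bash
python3 st.py
```

```text
8.2 [-0.503  0.06   1.838 -0.     1.242 -2.303] [ 0.4957 -0.1361  0.1258] F [ 0.23 -0.05  3.76] M [0.09  0.155 0.028] 0.3442648605201183 39.796112193726
```

play_rows(
  deltas=[
    [0, 0, -0.5, 0, 0, -0.01, 20],
    [0, 0, -1, 0, 0, -0.01, 20],
    [0, 0, -1.5, 0, 0, -0.01, 20],
    [0, 0, -2, 0, 0, -0.01, 20],
    [0, 0, -2, 0, 0, -0.01, 20],
  ],
)

```text
time: 8.7
eef_pos: [0.4957, -0.1361, 0.1254]
tcp_rot: [0.001, 0.025, 1.0, -0.0]
contact_force: [-0.2, 1.0, 4.1]
width: 0.345
grip_force: 39.8
```

```bash
python3 st.py
```

```text
8.7 [-0.503  0.061  1.838 -0.     1.242 -2.025] [ 0.4957 -0.1361  0.1254] F [-0.16  1.    4.09] M [ 0.098  0.091 -0.064] 0.3447186028883496 39.809592152014375
```

play_rows(
  deltas=[
    [0, 0, -0.5, 0, 0, 0, 20],
    [0, 0, -1, 0, 0, 0, 20],
    [0, 0, -1.5, 0, 0, 0, 20],
    [0, 0, -2, 0, 0, 0, 20],
    [0, 0, -2, 0, 0, 0, 20],
  ],
)

```text
time: 9.2
eef_pos: [0.4954, -0.1359, 0.125]
tcp_rot: [0.0, 0.163, 0.987, -0.0]
contact_force: [0.2, 0.7, 3.2]
width: 0.345
grip_force: 39.8
```

```bash
python3 st.py
```

```text
9.2 [-0.503  0.061  1.839  0.     1.242 -1.747] [ 0.4954 -0.1359  0.125 ] F [0.2  0.67 3.25] M [-0.013  0.072 -0.036] 0.3447568063268282 39.789752159267664
```

play_rows(
  deltas=[
    [0, 0, -0.5, 0, 0, 0, 20],
    [0, 0, -1, 0, 0, 0, 20],
    [0, 0, -1.5, 0, 0, -0.01, 20],
    [0, 0, -2, 0, 0, -0.01, 20],
    [0, 0, -2, 0, 0, -0.01, 20],
  ],
)

```text
time: 9.7
eef_pos: [0.4952, -0.1359, 0.1244]
tcp_rot: [0.0, 0.299, 0.954, -0.0]
contact_force: [-0.4, -1.3, 1.8]
width: 0.342
grip_force: 39.8
```

```bash
python3 st.py
```

```text
9.7 [-0.503  0.061  1.839 -0.     1.241 -1.468] [ 0.4952 -0.1359  0.1244] F [-0.44 -1.32  1.78] M [-0.083  0.006 -0.032] 0.34236839997793245 39.78382183704525
```

The force falls as the cap turns, as it would following the thread down. I'll keep turning and keep the pressure light.

play_rows(
  deltas=[
    [0, 0, -0.5, 0, 0, -0.02, 20],
    [0, 0, -1, 0, 0, -0.03, 20],
    [0, 0, -1.5, 0, 0, -0.04, 20],
    [0, 0, -2, 0, 0, -0.04, 20],
    [0, 0, -2, 0, 0, -0.04, 20],
  ],
)

```text
time: 10.2
eef_pos: [0.4953, -0.1359, 0.1233]
tcp_rot: [0.0, 0.428, 0.904, 0.0]
contact_force: [-0.6, -0.4, 2.2]
width: 0.343
grip_force: 39.8
```

```bash
python3 st.py
```

```text
10.2 [-0.503  0.063  1.84   0.     1.238 -1.189] [ 0.4953 -0.1359  0.1233] F [-0.58 -0.44  2.16] M [-0.078 -0.034 -0.051] 0.34342926813268715 39.783814419060946
```

play_rows(
  deltas=[
    [0, 0, -0.5, 0, 0, -0.02, 20],
    [0, 0, -1, 0, 0, -0.04, 20],
    [0, 0, -1.5, 0, 0, -0.05, 20],
    [0, 0, -1.5, 0, 0, -0.05, 20],
  ],
)

```text
time: 10.6
eef_pos: [0.4953, -0.136, 0.122]
tcp_rot: [0.0, 0.52, 0.854, -0.0]
contact_force: [-0.1, -0.1, 4.3]
width: 0.341
grip_force: 39.8
```

```bash
python3 st.py
```

```text
10.6 [-0.503  0.064  1.841 -0.     1.236 -0.98 ] [ 0.4953 -0.136   0.122 ] F [-0.14 -0.13  4.3 ] M [-0.108  0.105 -0.034] 0.3413927628844319 39.80430509895086
```

play_rows(
  deltas=[
    [0, 0, -0.5, 0, 0, 0, 20],
    [0, 0, -1, 0, 0, -0.01, 20],
    [0, 0, -1.5, 0, 0, -0.01, 20],
    [0, 0, -1.5, 0, 0, -0.01, 20],
  ],
)

```text
time: 11.0
eef_pos: [0.4954, -0.136, 0.1218]
tcp_rot: [0.0, 0.606, 0.795, -0.0]
contact_force: [0.3, -0.7, 4.5]
width: 0.347
grip_force: 39.8
```

```bash
python3 st.py
```

```text
11.0 [-0.503  0.065  1.842 -0.     1.235 -0.771] [ 0.4954 -0.136   0.1218] F [ 0.3  -0.7   4.53] M [-0.203  0.08   0.187] 0.34652944481295744 39.791496600955725
```

The torque rises to 0.19 N m after about 104° and the cap is 3.7 mm lower, which fits the home stop. I'll nip it slightly tighter.

play_rows(
  deltas=[
    [0, 0, -0.4, 0, 0, 0, 20],
    [0, 0, -0.9, 0, 0, 0, 20],
    [0, 0, -0.9, 0, 0, 0, 20],
  ],
)

```text
time: 11.3
eef_pos: [0.4954, -0.1361, 0.1217]
tcp_rot: [0.0, 0.655, 0.756, -0.0]
contact_force: [-0.2, -1.1, 4.5]
width: 0.346
grip_force: 39.9
```

```bash
python3 st.py
```

```text
11.3 [-5.030e-01  6.500e-02  1.842e+00 -1.000e-03  1.235e+00 -6.460e-01] [ 0.4954 -0.1361  0.1217] F [-0.22 -1.05  4.48] M [-0.183  0.132  0.629] 0.3458010927492838 39.92203735280782
```

0.63 N m means the stop is solid. I'll ease the twist, open, and rise clear.

play_rows(
  deltas=[
    [0, 0, 0.5, 0, 0, 0, 20],
    [0, 0, 0.5, 0, 0, 0.03, 60],
    [0, 0, 0.5, 0, 0, 0.03, 60],
    [0, 0, 0.5, 0, 0, 0.03, 60],
    [0, 0, 0.5, 0, 0, 0.03, 60],
    [0, 0, 0.5, 0, 0, 0.8, 60],
    [0, 0, 0.5, 0, 0, 1.8, 60],
    [0, 0, 0.5, 0, 0, 3, 60],
    [0, 0, 0.5, 0, 0, 4, 60],
    [0, 0, 0.5, 0, 0, 4, 60],
  ],
)

```text
time: 12.3
eef_pos: [0.4976, -0.137, 0.2464]
tcp_rot: [0.004, 0.63, 0.777, 0.001]
contact_force: [1.8, 0.1, -0.4]
width: 0.651
grip_force: 0.0
```

```bash
python3 st.py
python3 - <<'E'
from plant import arm
from h import *
for n in("scene","top"):
    im,d=arm.grab_frame(n);c=arm.camera_model(n);P=cloud(d,**{"K":c["mtx"],"T":c["T"]})
    np.savez(f"pics/{n}1.npz",im=im,d=d,**c)
im,d,K,T=load("scene1");im0=load("scene0")[0]
cv2.imwrite("pics/scene1.png",im[:,:,::-1])
E
python3 snap.py w3
```

```text
12.3 [-0.503 -0.037  1.693  0.     1.477 -0.711] [ 0.4976 -0.137   0.2464] F [ 1.8   0.08 -0.36] M [-0.058 -0.001  0.023] 0.6513209140467577 0.0
q [-0.503 -0.034  1.699  0.     1.475 -0.711] tcp [ 0.4953 -0.1359  0.2415] [3.000e-04 6.300e-01 7.766e-01 1.000e-04] cam [ 0.48  -0.064  0.434] [ 0.05 -0.26 -0.97] f 352.48726398890403
cap [ 426. -133.] 0.309
jar [323. 220.] 0.33
```

View pics/scene1.png

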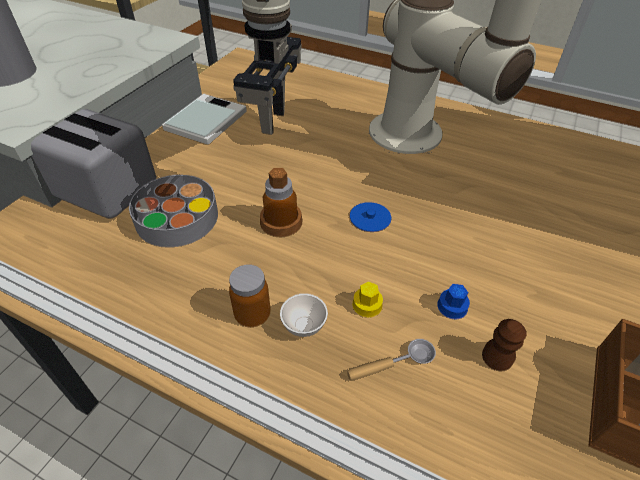

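View pics/w3.png

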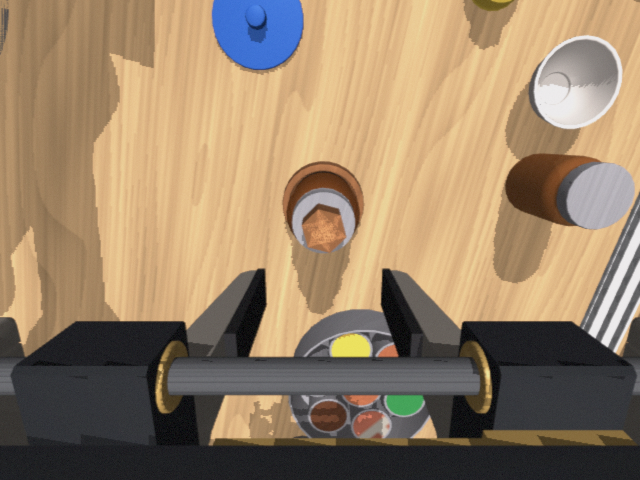

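The scene view shows the cap sitting level on the jar at (280,188), with the arm clear and the bystanders unmoved. The wrist view shows it centred at about (323,225). I'll check its height against the jar.

Run:
```python
from h import *
im,d,K,T=load("w3");P=cloud(d,K,T);k=P[218:240,313:335,2];print("knob top z",np.median(k))
m=P[160:260,280:370].reshape(-1,3);z=m[:,2]
q=m[(z>.108)&(z<.124)];print("flat top z",np.median(q[:,2]),len(q),cv2.minEnclosingCircle(q[:,:2].astype(np.float32)))
q=m[(z>.13)&(z<.16)];print("knob",cv2.minEnclosingCircle(q[:,:2].astype(np.float32)))
q=m[(z>.07)&(z<.1)];print("shoulder hist",np.histogram(q[:,2],bins=np.arange(.07,.101,.002)))
im,d,K,T=load("w2");P=cloud(d,K,T);z=P[125:180,295:345,2].ravel();print("shoulder before",np.histogram(z,bins=np.arange(.08,.118,.002)))
```

```text
knob top z 0.14731947696469597
flat top z 0.11730376268427278 1505 ((0.4960457682609558, -0.13584640622138977), 0.029283130541443825)
knob ((0.4962364137172699, -0.13575725257396698), 0.019713569432497025)
shoulder hist (array([  9,  13,  14,  26, 150, 165, 150, 151, 148, 133, 100,  18,   2,
        49,  76]), array([0.07 , 0.072, 0.074, 0.076, 0.078, 0.08 , 0.082, 0.084, 0.086,
       0.088, 0.09 , 0.092, 0.094, 0.096, 0.098, 0.1  ]))
shoulder before (array([  5,  12,  13,  29,  37, 321, 694,  21,   4,   7,  11,  84, 147,
        15,  45, 687, 446, 165]), array([0.08 , 0.082, 0.084, 0.086, 0.088, 0.09 , 0.092, 0.094, 0.096,
       0.098, 0.1  , 0.102, 0.104, 0.106, 0.108, 0.11 , 0.112, 0.114,
       0.116]))
```

The cap origin is at z = 0.0953 and the jar base at about 0.012. That puts the cap about 83.4 mm above the base, and home is 83.5 mm.

```bash
python3 -c "
from plant import arm
print(arm.sign_off())"
```

```text
the job is handed in; nothing more can be done
None
```

The cap is screwed home on the amber jar, measured about 83.4 mm above the jar's base against 83.5 mm for home. It is released, nothing else on the shelf was moved, and the job is handed in; no verdict was returned.

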